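# Stack an LED lamp and hold the UV curing torch over its lens

## Task

Build up the small lamp on the work mat: lay the white-topped LED board centred on the round top of the heat sink, then the clear lens in its black ring centred on the board, setting both down rather than dropping them. Then draw the yellow UV curing torch out of its slanted holder, turn it upright with the lamp end straight down, and hold it still about 3 cm above the middle of the lens without touching the lamp parts with it, so that the adhesive already on them can cure. Finish while still holding the torch there, and leave the other things on the bench where they are.

Things in the scene. Friction and masses are not known exactly. Their poses are not given: they have to be found in the camera images.
- sink: round heat sink of dark radial fins under a bright aluminium top plate, 90 mm across, 40 mm high, 0.42 kg, loose, standing on the 3 mm thick grey work mat with orange border (350 x 420 mm, fixed, top at z = 0.003). Origin at the centre of its underside, z up
- sink_top (a point): centre of the heat sink's flat top, 40 mm above its underside
- board: LED board: disc 50 mm across, 12 mm thick, aluminium edge, white top with yellow LED chips, about 55 g, lying flat on the mat beside the lens. Origin at the centre of its underside, z up; any yaw will do
- lens: lens: disc 46 mm across, 14 mm thick, a clear middle in a black ring, about 30 g, lying flat on the mat; it and the board may swap places. Origin at the centre of its underside, z up. Not the red-ringed amber filter
- torch: UV curing torch: straight round rod 22 mm across, 165 mm long, about 0.11 kg; steel bezel with violet lamp face, yellow barrel, black ribs at 94 to 133 mm, black tail. Origin at the centre of the lamp face, z towards the tail. Starts loose in the holder's tube, lamp end down, leaning 45 degrees, tail towards the robot's side; its top 80 mm stand out. Any turn about its own axis will do
- stand: fixed torch holder: dark steel foot 125 x 76 mm, 12 mm high, two cheeks (44 mm over both), slanted blue tube 35 mm outside, 27 mm inside, 85 mm deep, closed below. On the left or the right, yaw within 0.25 rad. Origin on the table under the foot; the tube leans 45 degrees towards the stand's own -x
- stand_seat (a point): centre of the tube's inner floor, where the lamp end rests
- stand_mouth (a point): centre of the tube's upper mouth, 85 mm from the seat, about 96 mm above the table
- amber: bystander: spare amber filter disc in a red ring, 46 mm across, 14 mm thick, loose on the mat near its far right corner. Origin at the centre of its underside
- cleaner: bystander: blue tip cleaner with a yellow round top, 100 x 75 x 83 mm, loose, on the side where the stand is not. Origin at the centre of its underside
- tweezers: bystander: steel tweezers 120 mm long lying near the robot's left. Origin at the middle of the underside
- cutters: bystander: side cutters with yellow grips, 125 mm long, lying near the robot's right. Origin near the middle of the underside
- spool: bystander: solder spool with green flanges, 60 mm across, 46 mm high, standing behind the mat. Origin at the centre of its underside
- marker: bystander: blue marker pen with a grey cap, 130 mm long, lying behind the mat. Origin near the middle of the underside
Things that resemble listed ones, but are neither listed nor needed, are in the scene too. Of the things that look like the torch, the smaller one is meant.

How it is judged:
By the outcome, as a careful person would: the job done as asked, in the order asked, and still so for the second after the job is handed in, while the arm keeps its last pose, push and grip.
It also fails if it takes over 67 s, if anything falls off the work surface, if the arm or the gripper's body presses on something with over 40 N, if the wrist force passes 120 N, or if a joint passes its speed limit or range.

## Robot

A 7-joint arm with a two-finger parallel gripper is mounted at the origin on the work surface. World frame = base frame: x ahead of the robot, y to its left, z up, the work surface at z = 0. Lengths are in m, angles in rad, forces in N, time in s.
With the tool pointing down it reaches from about 0.4 to 0.925 m from the base axis. Payload 4.1 kg.
Tool frame: the origin (TCP) lies on the centre line of the jaws, within the pads' length; the fingertips stand 19 mm ahead of it and the grasp point (between the pads) is the TCP; z points along the fingers, y is the line along which they close (so a half turn about z gives the same grasp; the last joint's range is limited). The gripper opens to 85 mm and grips with 20 to 120 N. Pads are 22 mm wide; open, the fingers measure 114 mm over their backs; the gripper's body (76 mm by 85 mm) begins 54 mm behind the grasp point. The pads swing forward as they close: fully open they stand 13 mm farther back than shut.
Start: joints at [1.14, 0.398, 0.045, 1.537, -0.019, 1.207, -0.051], TCP at [0.212, -0.615, 0.228] pointing down, gripper open.
Joint ranges: [-2.82, 2.82], [-0.49, 2.23], [-1.37, 1.46], [0, 2.46], [-1.36, 4.5], [0.23, 2], [-2.94, 2.94]. Speed limits (rad/s): [2.57, 2.57, 3.14, 3.14, 3.14, 3.14, 3.14].

## Interface

Orientations are given as a rotation vector (axis times angle).
In Python, from plant import manip, optics gives the robot as it stands. Calls block until the motion is done:
- manip.movep(position, orientation): joint-space move of the TCP to a pose.
- manip.move_l(position, ori=None, speed=0.15): straight line of the TCP; ori=None keeps the orientation; speed is the mean speed in m/s.
- manip.move_joints(angles): joint-space move.
- manip.gripper_to(opening, effort=None): opening from 0.0 (shut) to 1.0 (fully open); effort is the grip in N (None keeps the last); returns when the fingers have stopped.
- manip.sleep(seconds).
- manip.inverse_kinematics(position, orientation): joint angles nearest the present ones, or None.
- optics.grab_frame(name): name is "side" or "top" or "wrist"; returns the picture (420x560x3 uint8, blue, green, red); there is no depth.
- optics.camera_info(name): a dict with "intrinsics" (3x3 intrinsics, pixels), "pose" (4x4, takes a point from camera to world coordinates); the wrist camera has in their place "hand_eye" (4x4, takes a point from camera to tool coordinates, whose origin is the TCP and whose axes are the flange's). Camera axes: x right, y down, z forward; pixel columns grow to the right and rows downward; lengths in m; the calibration is good to about 2 mm. The wrist camera is an equidistant fisheye: a pixel r from the principal point sees the ray r / f radians off the axis. A picture is of the moment at which its call begins: read the wrist's pose just before it. camera_info takes no time and is no camera call.
A pose or a line that the arm cannot do raises manip.IKError and nothing moves.
- manip.close_job(): hands the job in; it is judged then, once.
Readings, each from a call of its own:
- manip.current_time_s(): time.
- manip.current_joint_pos(): joint angles.
- manip.current_joint_velocities(): joint speeds.
- manip.current_joint_efforts(): joint torques, N m.
- manip.current_tool_pos(): TCP position.
- manip.current_tool_rot(): TCP orientation.
- manip.current_force(): force on the tool from outside, world axes, zero at the start.
- manip.current_torque(): the same for the moment, N m.
- manip.current_gripper_width(): opening from 0.0 (shut) to 1.0 (fully open).
- manip.current_gripper_force(): force on a finger pad.
Only numpy, scipy, OpenCV 4.12 (cv2) and the standard library are available. Lean on these libraries where they do the work, as an engineer would, in place of code of your own. Each camera call takes 0.05 s, during which the arm holds its last target. There are 200 camera calls.

## Working session

There is one attempt and no reset: what is moved stays moved. The work goes in short steps, each a Python script; the robot and the scene stay as the last script left them, time stands still between calls to the robot, and variables do not carry over. Pictures are saved under pics/ and viewed, at most 10 in all, crops included, and the job is handed in when it is done.

```bash
mkdir -p pics
python3 - <<'E'
from plant import manip, optics
import cv2,numpy as np
for n in("top","side"):
    cv2.imwrite(f"pics/{n}0.png",optics.grab_frame(n)); c=optics.camera_info(n); print(n,c)
print(optics.camera_info("wrist"),manip.current_tool_rot(),manip.current_time_s())
E
```

```text
top {'intrinsics': array([[487.0171958 ,   0.        , 283.31322674],
       [  0.        , 487.0171958 , 199.96358781],
       [  0.        ,   0.        ,   1.        ]]), 'pose': array([[ 6.90382204e-04, -9.98060705e-01,  6.22442980e-02,
         4.47774125e-01],
       [-9.99920396e-01,  9.52047306e-05,  1.26171774e-02,
        -8.78422308e-03],
       [-1.25986349e-02, -6.22480538e-02, -9.97981189e-01,
         1.19753131e+00],
       [ 0.00000000e+00,  0.00000000e+00,  0.00000000e+00,
         1.00000000e+00]])}
side {'intrinsics': array([[389.34199686,   0.        , 276.55514924],
       [  0.        , 389.34199686, 210.57094578],
       [  0.        ,   0.        ,   1.        ]]), 'pose': array([[ 0.96351418, -0.17074032,  0.20612658,  0.28938592],
       [-0.26762889, -0.62578339,  0.73264584, -0.80790917],
       [ 0.0038984 , -0.76108008, -0.64864621,  0.80739014],
       [ 0.        ,  0.        ,  0.        ,  1.        ]])}
{'intrinsics': array([[325.1922621 ,   0.        , 285.46552012],
       [  0.        , 325.1922621 , 208.17103544],
       [  0.        ,   0.        ,   1.        ]]), 'hand_eye': array([[ 4.38016127e-04, -9.56567573e-01, -2.91510354e-01,
         7.38688956e-02],
       [ 9.99999714e-01,  5.98887443e-04, -4.62626125e-04,
         1.96146311e-04],
       [ 6.17115040e-04, -2.91510068e-01,  9.56567561e-01,
        -1.45278599e-01],
       [ 0.00000000e+00,  0.00000000e+00,  0.00000000e+00,
         1.00000000e+00]])} [-3.09671869e+00 -5.18676710e-01  6.71437531e-04] 0.1
```

View pics/top0.png

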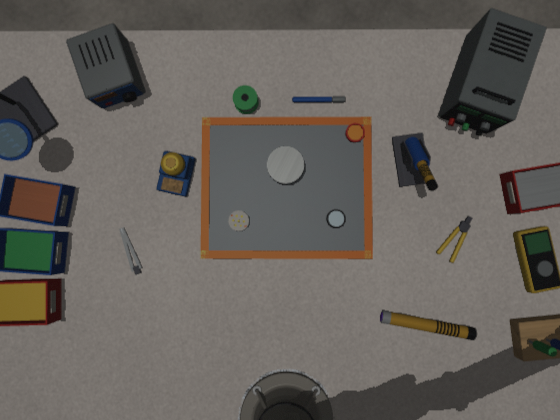

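View pics/side0.png

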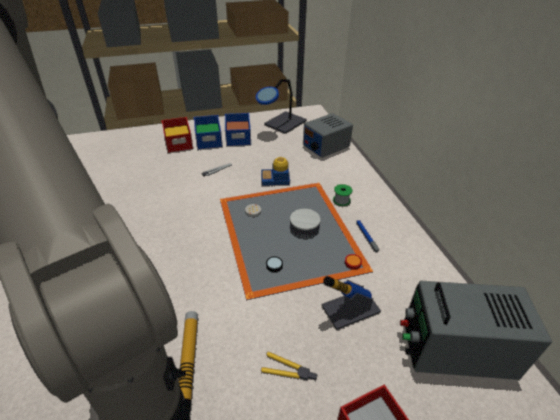

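```bash
cat > h.py <<'E'
from plant import manip, optics
import cv2,numpy as np
from scipy.spatial.transform import Rotation as R
def cam(n):
    c=optics.camera_info(n)
    if n!="wrist": return c["intrinsics"],c["pose"]
    T=np.eye(4);T[:3,:3]=R.from_rotvec(manip.current_tool_rot()).as_matrix();T[:3,3]=manip.current_tool_pos()
    return c["intrinsics"],T@c["hand_eye"]
def shot(n,name=None):
    K,T=cam(n); im=optics.grab_frame(n)
    if name: cv2.imwrite(f"pics/{name}.png",im); np.savez(f"pics/{name}.npz",K=K,T=T)
    return im,K,T
def ray(n,K,T,uv):
    p=(np.array(uv,float)-K[:2,2])/K[0,0]
    if n=="wrist":
        r=np.hypot(*p)+1e-12; d=np.array([*(p/r*np.sin(r)),np.cos(r)])
    else: d=np.array([*p,1.])
    d=T[:3,:3]@d; return T[:3,3],d/np.linalg.norm(d)
def onplane(n,K,T,uv,z):
    o,d=ray(n,K,T,uv); return o+d*(z-o[2])/d[2]
def proj(n,K,T,P):
    q=T[:3,:3].T@(np.array(P)-T[:3,3])
    if n!="wrist": return K[:2,2]+K[0,0]*q[:2]/q[2]
    r=np.hypot(*q[:2]); return K[:2,2]+K[0,0]*np.arctan2(r,q[2])*q[:2]/r
def tri(rays):
    A=sum(np.eye(3)-np.outer(d,d) for o,d in rays);b=sum((np.eye(3)-np.outer(d,d))@o for o,d in rays)
    return np.linalg.solve(A,b)
def down(yaw=0.): return (R.from_euler('z',yaw)*R.from_euler('x',np.pi)).as_rotvec()
def axial(psi,tilt=np.pi/4): # tool z forward-down along heading psi
    return (R.from_euler('z',psi)*R.from_euler('y',-tilt)*R.from_euler('x',np.pi)).as_rotvec()
E
python3 - <<'E'
from h import *
im=cv2.imread("pics/top0.png");K,T=cam("top")
for nm,uv,z in(("sink",(286,165),.043),("board",(239,221),.015),("lens",(336,218),.017),("amber",(355,132),.017),("tail",(433,184),.13),("mouth",(418,157),.096),("foot",(403,160),.012)):
    print(nm,onplane("top",K,T,uv,z).round(3))
print(R.from_rotvec(axial(0)).as_matrix().round(2))
for p,o in(((.55,-.05,.33),down()),((.5,-.32,.13),axial(0)),((.4,-.32,.23),axial(0)),((.55,0,.23),down())): print(manip.inverse_kinematics(p,o))
manip.movep((.50,-.1,.32),down()); manip.sleep(.1)
im,_,_=shot("wrist","w1")
print(manip.current_time_s(),manip.current_tool_pos())
E
```

```text
sink [ 0.603 -0.001  0.043]
board [0.47  0.114 0.015]
lens [ 0.478 -0.121  0.017]
amber [ 0.688 -0.169  0.017]
tail [ 0.549 -0.323  0.13 ]
mouth [ 0.614 -0.301  0.096]
foot [ 0.62  -0.286  0.012]
[[ 0.71 -0.    0.71]
 [ 0.   -1.   -0.  ]
 [ 0.71  0.   -0.71]]
[ 0.39902407  0.18198399 -0.45002341  1.61257032  0.08050052  1.36546437
 -1.63175503]
[ 1.60458498  0.38836696 -0.93824714  2.24706172 -1.26301022  0.23260115
  0.41564142]
[ 1.15822948 -0.01403735 -0.16648243  2.28611004 -1.11710464  0.7211961
  0.24730487]
[ 0.36010832  0.24835463 -0.51971173  1.76372743  0.13329194  1.16445799
 -1.77002222]
2.3917 [ 0.49988741 -0.10087322  0.31980861]
```

View pics/w1.png

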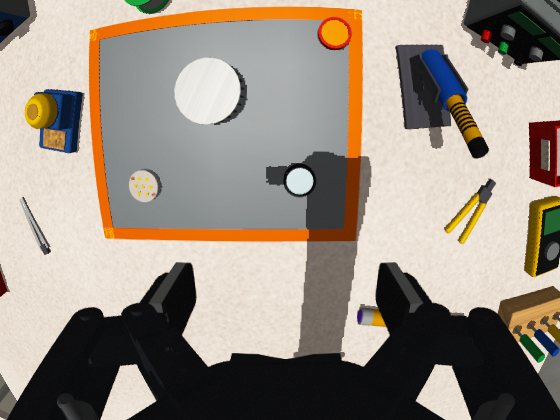

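```bash
cat > det.py <<'E'
from h import *
def disc(n,im,K,T,P,rad,dark=False):
    """centre of disc near world P with radius rad: contour of 'not mat' blob, back-projected to plane z"""
    c=proj(n,K,T,P); r=np.linalg.norm(proj(n,K,T,np.array(P)+[0,rad,0])-c)
    s=8; h=int(r*1.9); x0,y0=(c-h).astype(int); x0=max(x0,0);y0=max(y0,0)
    roi=cv2.resize(im[y0:y0+2*h+1,x0:x0+2*h+1],None,fx=s,fy=s,interpolation=cv2.INTER_CUBIC)
    g=cv2.cvtColor(roi,cv2.COLOR_BGR2GRAY); t,m=cv2.threshold(g,0,255,cv2.THRESH_OTSU)
    cs,_=cv2.findContours(m,cv2.RETR_EXTERNAL,cv2.CHAIN_APPROX_NONE)
    k=max(cs,key=cv2.contourArea)[:,0,:]
    k=(k+.5)/s-.5+[x0,y0]
    W=np.array([onplane(n,K,T,q,P[2]) for q in k])[:,:2].astype(np.float32)
    (e,ax,_)=cv2.fitEllipse(W); (mc,mr)=cv2.minEnclosingCircle(W)
    return np.array(e),np.array(ax)*1e3,np.array(mc),mr*2e3
E
python3 - <<'E'
from det import *
for n,f in(("top","top0"),("wrist","w1")):
    im=cv2.imread(f"pics/{f}.png")
    if n=="wrist": d=np.load("pics/w1.npz");K,T=d["K"],d["T"]
    else: K,T=cam("top")
    for nm,P,r in(("sink",(.603,-.001,.043),.045),("board",(.47,.114,.015),.025),("lens",(.478,-.121,.017),.018)):
        e,ax,mc,mr=disc(n,im,K,T,P,r); print(n,nm,e.round(4),ax.round(1),mc.round(4),round(mr,1))
s=[]
for n,f,(x,y) in(("t","top0",(380,125)),("w","w1",(390,30)),("s","side0",(310,265))):
    s.append(cv2.resize(cv2.imread(f"pics/{f}.png")[y:y+(130 if n=="w" else 70),x:x+(110 if n=="w" else 80)],(266,400)))
cv2.imwrite("pics/c1.png",np.hstack(s))
E
```

```text
top sink [0.6056 0.0021] [87.8 88.2] [0.6058 0.0023] 89.9
top board [0.4725 0.1164] [46.9 49.5] [0.4726 0.1165] 50.9
top lens [ 0.477  -0.1209] [36.  36.6] [ 0.477  -0.1207] 37.7
wrist sink [0.6051 0.0019] [88.3 88.7] [0.6052 0.0019] 89.7
wrist board [0.4718 0.116 ] [47.  50.2] [0.4719 0.1161] 50.4
wrist lens [ 0.4773 -0.1206] [37.9 38.1] [ 0.4773 -0.1207] 38.7
```

View pics/c1.png

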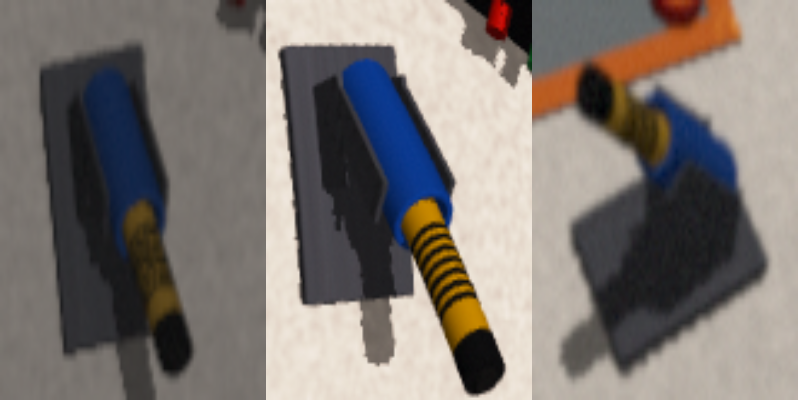

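```bash
cat > pp.py <<'E'
from det import *
def pick(x,y,z,eff,op):
    manip.movep((x,y,z+.08),down()); manip.gripper_to(op)
    manip.move_l((x,y,z),speed=.12); manip.sleep(.15)
    print("at",(np.array(manip.current_tool_pos())-(x,y,z)).round(4),manip.current_force())
    manip.gripper_to(.3,eff); print("w",manip.current_gripper_width(),manip.current_gripper_force(),(np.array(manip.current_tool_pos())-(x,y,z)).round(4))
    manip.move_l((x,y,z+.09),speed=.2); manip.sleep(.1)
    print("lift",manip.current_gripper_width(),manip.current_gripper_force(),manip.current_force())
def place(x,y,z,op):
    manip.movep((x,y,z+.04),down()); manip.move_l((x,y,z+.003),speed=.1); manip.sleep(.3)
    print("at",(np.array(manip.current_tool_pos())-(x,y,z+.003)).round(4))
    f0=manip.current_force()[2]; zz=z+.003
    while zz>z-.003:
        zz-=.0005; manip.move_l((x,y,zz),speed=.02); manip.sleep(.05)
        if manip.current_force()[2]-f0>1.5: break
    print("contact",zz-z,manip.current_force()[2]-f0)
    manip.gripper_to(op); manip.move_l((x,y,z+.08),speed=.15)
    print("t",manip.current_time_s())
E
python3 - <<'E'
from pp import *
pick(.4721,.1162,.024,30,.85)
E
```

```text
at [0.0008 0.0002 0.0008] [ 0.45811904 -0.47045413 -0.19597579]
w 0.2964901404672568 0.0 [-0. -0. -0.]
lift 0.2996565307425132 0.0 [0.48498942 0.45235187 0.93232165]
```

Run:
```python
from pp import *
print(manip.current_tool_pos(),manip.current_time_s())
shot("wrist","w2"); shot("top","t2")
```

```text
[0.47076938 0.11568242 0.112466  ] 6.0333
```

View pics/w2.png

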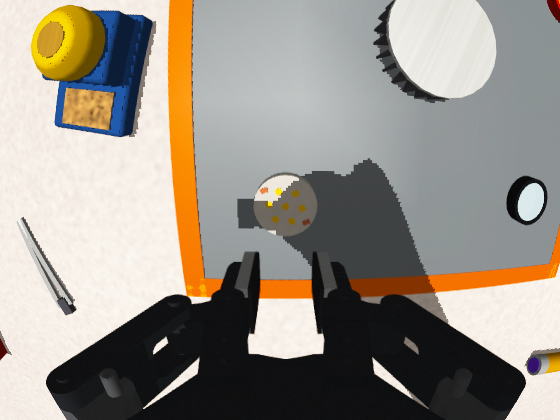

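Run:
```python
from pp import *
d=np.load("pics/w2.npz");K,T=d["K"],d["T"]; im=cv2.imread("pics/w2.png")
print(proj("wrist",K,T,(.4721,.1162,.015)),proj("wrist",K,T,(.4708,.1157,.1125)),proj("wrist",K,T,(.4708,.1157,.0935)))
print(onplane("wrist",K,T,(285,205),.015))
im=cv2.imread("pics/t2.png");K,T=cam("top");print(disc("top",im,K,T,(.472,.116,.015),.025))
```

```text
[284.42262124 206.07948986] [284.83254671 265.0223742 ] [284.89503913 249.35715068]
[0.47297749 0.11575035 0.015     ]
(array([0.46780148, 0.1418957 ]), array([58.20715427, 98.936297  ]), array([0.47304714, 0.14281312]), 103.34795713424683)
```

Run:
```python
from pp import *
c=optics.camera_info("wrist");K,H=c["intrinsics"],c["hand_eye"]
for y in(.0125,.0425):
  for x in (.011,-.011):
    print(y,x,[(z,proj("wrist",K,H,(x,y,z*1e-3)).round(0).tolist()) for z in(-10,-5,0,5,10,15,19)])
```

```text
0.0125 0.011 [(-10, [312.0, 253.0]), (-5, [311.0, 249.0]), (0, [311.0, 245.0]), (5, [310.0, 241.0]), (10, [309.0, 237.0]), (15, [309.0, 234.0]), (19, [308.0, 231.0])]
0.0125 -0.011 [(-10, [311.0, 294.0]), (-5, [310.0, 289.0]), (0, [309.0, 284.0]), (5, [309.0, 279.0]), (10, [308.0, 275.0]), (15, [307.0, 270.0]), (19, [307.0, 267.0])]
0.0425 0.011 [(-10, [375.0, 252.0]), (-5, [373.0, 248.0]), (0, [370.0, 244.0]), (5, [368.0, 240.0]), (10, [366.0, 237.0]), (15, [364.0, 233.0]), (19, [362.0, 231.0])]
0.0425 -0.011 [(-10, [370.0, 292.0]), (-5, [368.0, 287.0]), (0, [366.0, 283.0]), (5, [364.0, 278.0]), (10, [362.0, 274.0]), (15, [360.0, 269.0]), (19, [359.0, 266.0])]
```

Run:
```python
from pp import *
x,y=.4721,.1162
manip.move_l((x,y,.036),speed=.15); manip.sleep(.2); f0=manip.current_force()[2]; z=.036
while z>.004:
    z-=.002; manip.move_l((x,y,z),speed=.04); manip.sleep(.03)
    f=manip.current_force()[2]-f0
    if f>2.5: break
print(z,f,manip.current_tool_pos(),manip.current_time_s())
shot("side","s3")
manip.move_l((x,y,z+.01),speed=.1)
im=cv2.imread("pics/s3.png");K,T=cam("side");c=proj("side",K,T,(x,y,.02)).astype(int);print(c,proj("side",K,T,manip.current_tool_pos()))
cv2.imwrite("pics/s3c.png",cv2.resize(im[c[1]-40:c[1]+30,c[0]-45:c[0]+45],None,fx=7,fy=7))
```

```text
0.00999999999999998 18.021676342626264 [0.47217611 0.11620974 0.01164786] 10.6833
[252 207] [253.12115643 207.16042575]
```

View pics/s3c.png

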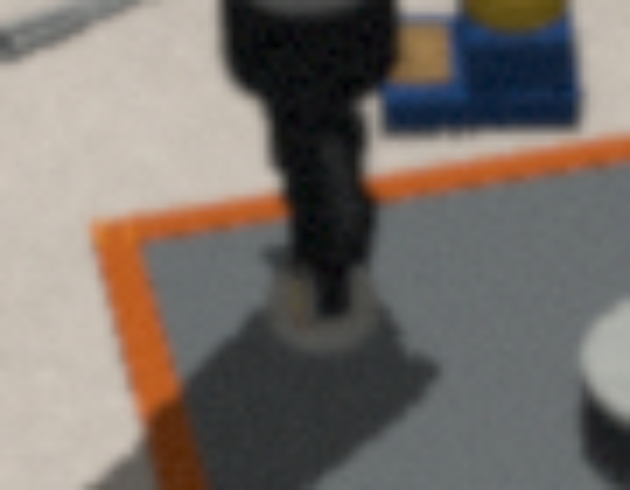

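Run:
```python
from pp import *
x,y=.4721,.1162
manip.move_l((x,y,.05),speed=.2)
pick(x,y,.0,30,.85)
```

```text
at [0.0008 0.0002 0.0008] [ 0.02816141  0.70098866 -1.32069812]
w 0.5677766190290722 30.111494958400726 [ 0.0004 -0.      0.0008]
lift 0.5609252806094166 31.047003865242004 [-0.44221023 -0.11147614 -0.48337481]
```

Run:
```python
from pp import *
place(.6054,.002,.040,.72)
pick(.4773,-.1207,.0,25,.8)
im,K,T=shot("top","t4")
print(disc("top",im,K,T,(.6054,.002,.043),.045),manip.current_time_s())
cv2.imwrite("pics/t4c.png",cv2.resize(im[120:250,220:380],None,fx=4,fy=4,interpolation=cv2.INTER_CUBIC))
```

```text
at [ 0.0001 -0.      0.0003]
contact 0.0005000000000000004 3.482118044705664
t 18.0667
at [ 0.0008 -0.0002  0.0008] [-0.43712674  0.15287285  0.32681022]
w 0.5217327030058244 25.064307153224945 [ 0.0004 -0.0002  0.0007]
lift 0.5227153672287232 25.60528725385666 [-0.52825257  0.24450294 -1.21983263]
(array([0.60566378, 0.00212643]), array([88.06554228, 88.4892717 ]), array([0.60559583, 0.0022324 ]), 90.24722129106522) 21.1167
```

View pics/t4c.png

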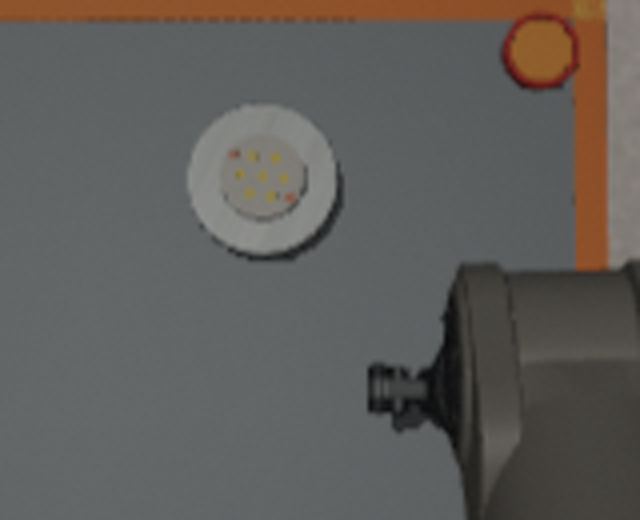

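Run:
```python
from pp import *
place(.6055,.002,.052,.68)
manip.gripper_to(.8)
im,K,T=shot("wrist","w5")
manip.movep((.45,-.30,.34),down()); manip.sleep(.15); shot("wrist","w6"); print(manip.current_time_s())
im,K,T=shot("top","t5"); s=shot("side","s5")[0]
a=cv2.imread("pics/w6.png"); b=cv2.resize(im[120:220,230:350],(280,233)); c=cv2.resize(s[200:300,270:390],(280,233))
cv2.imwrite("pics/c6.png",np.hstack([cv2.resize(a,(520,466)),np.vstack([b,c])]))
```

```text
at [0.0001 0.     0.0002]
contact 0.0005000000000000004 1.6278299490199037
t 25.1417
27.1333
```

View pics/c6.png

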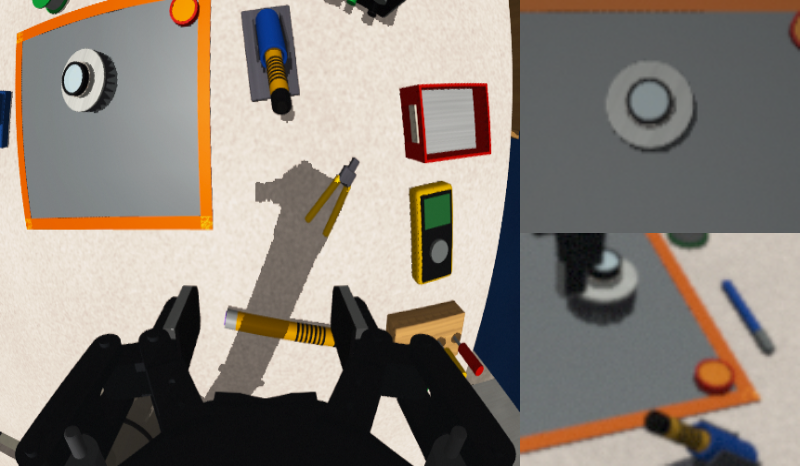

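```bash
cat > ax.py <<'E'
from det import *
def axis_px(n,K,T,im,A,B,s=6,hw=16):
    """sample strip around predicted axis A->B (world), return centreline pixel points where yellow"""
    a,b=proj(n,K,T,A),proj(n,K,T,B); L=np.linalg.norm(b-a); u=(b-a)/L; v=np.array([-u[1],u[0]])
    M=np.float32([[u[0]/s,v[0]/s,a[0]-v[0]*hw],[u[1]/s,v[1]/s,a[1]-v[1]*hw]])
    st=cv2.warpAffine(im,M,(int(L*s),2*hw*s),flags=cv2.INTER_CUBIC|cv2.WARP_INVERSE_MAP)
    h=cv2.cvtColor(st,cv2.COLOR_BGR2HSV); y=cv2.inRange(h,(14,130,45),(32,255,255))
    k,lab,stt,_=cv2.connectedComponentsWithStats(cv2.morphologyEx(y,cv2.MORPH_CLOSE,np.ones((1,8*s//2))))
    i=1+np.argmax(stt[1:,4]); y[lab!=i]=0
    cols=[(c,np.flatnonzero(y[:,c])) for c in range(y.shape[1])]
    w=[len(r) for c,r in cols]; wm=max(w)
    p=np.array([(c,(r[0]+r[-1])/2) for c,r in cols if len(r)>.8*wm])
    k=np.polyfit(p[:,0],p[:,1],1); res=np.std(p[:,1]-np.polyval(k,p[:,0]))/s
    px=lambda c:a+u*c/s+v*(np.polyval(k,c)/s-hw)
    prof=cv2.cvtColor(st,cv2.COLOR_BGR2GRAY)
    pr=[prof[int(np.clip(np.polyval(k,c),2,prof.shape[0]-3)),c] for c in range(st.shape[1])]
    return px(p[0,0]),px(p[-1,0]),res,wm/s,px,np.array(pr),y
E
cat > t.py <<'E'
from ax import *
A,B=np.array((.61,-.30,.09)),np.array((.548,-.323,.155))
rays=[];N=[];D=[]
views=[("top","top0"),("side","side0"),("wrist","w1"),("wrist","w6")]
for it in range(3):
  N=[];D=[];info=[]
  for n,f in views:
    im=cv2.imread(f"pics/{f}.png")
    if n=="wrist": d=np.load(f"pics/{f}.npz");K,T=d["K"],d["T"]
    else: K,T=cam(n)
    p,q,res,wm,px,pr,y=axis_px(n,K,T,im,A,B); o,d1=ray(n,K,T,p);_,d2=ray(n,K,T,q)
    m=np.cross(d1,d2);m/=np.linalg.norm(m);N.append(m);D.append(m@o);info.append((n,K,T,p,q,res,wm,px,pr))
  N=np.array(N);D=np.array(D)
  u=np.linalg.svd(N)[2][2]; u*=np.sign(u[2])
  P=np.linalg.lstsq(np.vstack([N,u]),np.append(D,u@A),rcond=None)[0]
  P=P+u*(.09-P[2])/u[2]; A,B=P,P+u*.09
print("dir",u.round(4),"tilt",np.degrees(np.arccos(u[2])),"psi",np.degrees(np.arctan2(-u[1],-u[0])),"P",P.round(4))
for m,dd,(n,K,T,p,q,res,wm,px,pr) in zip(N,D,info):
  print(n,"resid mm",(1e3*(m@P-dd)).round(2),"ang",np.degrees(np.arcsin(m@u)).round(2),p.round(1),q.round(1),round(res,2),round(wm,1))
  S=[]
  for c in range(0,len(pr),3):
    o,d=ray(n,K,T,px(c)); S.append(tri([(o,d),(P,u)]) if 0 else np.linalg.lstsq(np.c_[u,-d],o-P,rcond=None)[0][0]*1e3)
  print("  "," ".join(f"{s:.0f}:{v}" for s,v in zip(S,pr[::3])) if n=="wrist" else "")
E
python3 t.py
```

```text
dir [-0.6931 -0.0887  0.7154] tilt 44.325163364906615 psi 7.29067387878773 P [ 0.6006 -0.3086  0.09  ]
top resid mm 0.41 ang -0.09 [421.1 163.2] [429.2 179.7] 0.2 9.3
   
side resid mm 0.18 ang -0.24 [347.6 289.1] [334.  282.8] 0.21 9.2
   
wrist resid mm 0.06 ang -0.35 [452.9  98.9] [473.6 138.3] 0.31 17.7
   -0:129 1:128 2:128 2:128 3:128 4:128 5:130 5:130 6:119 7:91 8:50 9:18 9:11 10:49 11:104 12:133 12:128 13:96 14:49 15:12 15:9 16:37 17:83 18:120 18:132 19:113 20:66 21:21 21:6 22:33 23:74 24:104 24:119 25:116 26:86 27:45 27:20 28:21 29:47 30:92 30:119 31:126 32:110 33:71 33:26 34:11 35:23 35:59 36:102 37:126 38:121 38:99 39:67 40:27 40:6 41:19 42:67 42:117 43:136 44:132 45:96 45:36 46:3 47:13 47:44 48:79 49:112 49:128 50:126 51:125 52:126 52:126 53:127 54:127 54:127 55:126 56:126 56:128 57:128 58:128 58:128 59:128 60:128 60:128 61:128 62:132 62:129 63:105 64:70 64:34 65:17 66:13 66:11 67:11 68:13 68:13 69:13 70:12 70:12 71:12 72:13 72:14 73:13 74:13 74:13 75:13 75:13 76:12 77:12 77:13 78:14 79:14 79:12 80:11 81:13 81:17 82:18 82:18 83:18 84:16 84:14 85:16 86:18 86:18 87:17 87:15 88:9 89:15 89:50
wrist resid mm -0.5 ang 0.47 [293.8  49.9] [300.   79.3] 0.11 20.3
   -0:107 1:52 2:17 3:55 4:125 5:132 6:91 8:49 9:33 10:66 11:120 12:122 13:80 14:43 15:33 16:58 17:100 18:115 19:85 20:46 21:21 22:32 23:79 24:114 25:113 26:80 27:30 28:17 29:74 30:133 31:145 32:112 33:47 34:13 35:45 36:102 37:143 38:141 39:75 40:12 41:19 42:67 42:109 43:137 44:146 45:138 46:138 47:138 48:139 49:139 50:139 51:139 52:139 52:139 53:139 54:140 55:144 56:148 57:118 58:70 59:27 59:16 60:10 61:13 62:14 63:13 64:13 65:13 65:13 66:13 67:13 68:13 69:14 70:14 70:14 71:13 72:12 73:12 74:11 74:11 75:12 76:12 77:12 78:13 78:15 79:16 80:17 81:18 82:18 82:18 83:18 84:17 85:16 85:16 86:17 87:16 88:15 88:16 89:17
```

```bash
cat > ik.py <<'E'
from h import *
P=np.array((.6006,-.3086,.09)); psi=np.radians(7.3); tilt=np.radians(44.7)
u=np.array([-np.cos(psi)*np.sin(tilt),-np.sin(psi)*np.sin(tilt),np.cos(tilt)])
def ori(roll): return (R.from_rotvec(axial(psi,tilt))*R.from_euler('z',roll,degrees=True)).as_rotvec()
G=P+u*.023
E
python3 - <<'E'
from ik import *
print(R.from_rotvec(ori(0)).as_matrix()[:,2],-u,G)
lo=np.array([-2.82,-.49,-1.37,0,-1.36,.23,-2.94]);hi=np.array([2.82,2.23,1.46,2.46,4.5,2,2.94])
for r in range(-90,91,15):
  m=[]
  for s in(.09,.045,0,.12):
    q=manip.inverse_kinematics(G+u*s,ori(r)); m.append(None if q is None else round(float(min((np.array(q)-lo).min(),(hi-np.array(q)).min())),2))
  print(r,m,None if q is None else np.round(q,2))
print(manip.current_joint_pos(),manip.current_time_s())
E
```

```text
[ 0.6976933   0.08937657 -0.71079947] [ 0.6976933   0.08937657 -0.71079947] [ 0.58455305 -0.31065566  0.10634839]
-90 [0.22, 0.04, 0.02, 0.2] [ 1.01  0.19 -0.2   2.16 -1.16  0.63  1.88]
-75 [0.24, 0.03, 0.02, 0.21] [ 1.08  0.2  -0.27  2.16 -1.15  0.62  1.61]
-60 [0.25, 0.05, 0.02, 0.23] [ 1.14  0.2  -0.34  2.15 -1.13  0.61  1.33]
-45 [0.25, 0.07, 0.02, 0.24] [ 1.19  0.21 -0.4   2.15 -1.12  0.6   1.06]
-30 [0.25, 0.07, 0.02, 0.25] [ 1.23  0.21 -0.44  2.15 -1.11  0.59  0.79]
-15 [0.25, 0.07, 0.02, 0.26] [ 1.25  0.21 -0.46  2.15 -1.1   0.59  0.52]
0 [0.26, 0.08, 0.02, 0.26] [ 1.26  0.21 -0.48  2.15 -1.1   0.58  0.26]
15 [0.26, 0.09, 0.02, 0.27] [ 1.27  0.21 -0.49  2.15 -1.09  0.58 -0.01]
30 [0.26, 0.1, 0.02, 0.28] [ 1.3   0.22 -0.52  2.15 -1.08  0.57 -0.28]
45 [0.25, 0.1, 0.02, 0.28] [ 1.32  0.22 -0.54  2.15 -1.08  0.57 -0.54]
60 [0.25, 0.11, 0.0, 0.29] [ 1.33  0.22 -0.56  2.15 -1.07  0.57 -0.81]
75 [0.25, 0.12, 0.01, 0.29] [ 1.33  0.22 -0.55  2.15 -1.07  0.57 -1.07]
90 [0.26, 0.13, 0.02, 0.28] [ 1.31  0.22 -0.53  2.15 -1.08  0.57 -1.32]
[ 0.98852168  0.16428588 -0.55158267  1.61892831  0.08698033  1.38368722
 -1.14288142] 27.2333
```

Run:
```python
from ik import *
G=P+u*.027; o=ori(0)
manip.gripper_to(.6); manip.movep(G+u*.09,o); manip.sleep(.2)
print("pre",(np.array(manip.current_tool_pos())-G-u*.09).round(4)); f0=np.array(manip.current_force())
manip.move_l(G,speed=.1); manip.sleep(.3)
e=np.array(manip.current_tool_pos())-G
print("at",e.round(4),(np.array(manip.current_force())-f0).round(1),manip.current_time_s())
```

```text
pre [0.0009 0.0001 0.0009]
at [-0.0001 -0.0003  0.0003] [ 0.8 -0.9 -0.5] 30.3583
```

Run:
```python
from ik import *
G=P+u*.027
manip.gripper_to(.1,50); manip.sleep(.1)
f=np.array(manip.current_force());print("w",manip.current_gripper_width(),manip.current_gripper_force(),f.round(1))
if manip.current_gripper_width()>.2:
    for s in(.03,.06,.10,.125):
        manip.move_l(G+u*s,speed=.1); print(s,(np.array(manip.current_force())).round(1))
    print("w",manip.current_gripper_width(),manip.current_gripper_force(),manip.current_tool_pos())
    for y in(0,.5,1,-.5,-1,1.4):
        print(y,[manip.inverse_kinematics(p,down(y)) is not None for p in((.56,-.2,.33),(.6055,.002,.27),(.6055,.002,.2))])
    shot("side","s7");shot("top","t7")
print(manip.current_time_s())
```

```text
w 0.2430677558602962 48.60716164112091 [-4.5 -1.2  5.2]
0.03 [-0.5 -0.2 -1.1]
0.06 [-0.8 -0.3 -1.1]
0.1 [ 0.2  0.7 -1.2]
0.125 [-0.4  0.  -0.6]
w 0.24559841480037223 49.061769247055054 [ 0.49473042 -0.32210358  0.19786179]
0 [True, True, True]
0.5 [True, True, True]
1 [True, True, True]
-0.5 [True, True, True]
-1 [True, True, True]
1.4 [True, True, True]
32.7833
```

Run:
```python
from ik import *
manip.move_l((.48,-.30,.30),speed=.2)
manip.movep((.52,-.18,.33),down()); manip.movep((.6055,.002,.27),down()); manip.sleep(.3)
print(manip.current_tool_pos(),manip.current_gripper_width(),manip.current_time_s())
a=shot("side","s8")[0]; b=shot("wrist","w8")[0]
K,T=cam("side"); 
for z in(.105,.165): print(proj("side",K,T,(.6055,.002,.27-z)))
cv2.imwrite("pics/c8.png",np.hstack([cv2.resize(a[130:250,240:360],(400,400),interpolation=cv2.INTER_CUBIC),cv2.resize(b[60:340,140:420],(400,400))]))
```

```text
[6.05580841e-01 3.33132916e-04 2.70345942e-01] 0.2429710787536169 35.975
[307.4502707 184.5389702]
[306.28931219 201.40613159]
```

View pics/c8.png

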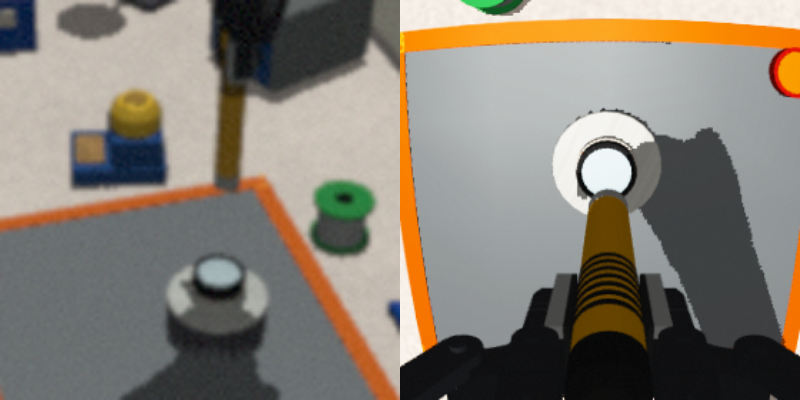

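```bash
cat > m.py <<'E'
from ax import *
import sys
def meas(tags,tcp,yaw=0):
    N=[];D=[];inf=[]
    for n,f in tags:
        im=cv2.imread(f"pics/{f}.png");d=np.load(f"pics/{f}.npz");K,T=d["K"],d["T"]
        A=np.array(tcp)-[0,0,.088];B=np.array(tcp)-[0,0,.02]
        p,q,res,wm,px,pr,y=axis_px(n,K,T,im,A,B,hw=14); o,d1=ray(n,K,T,p);_,d2=ray(n,K,T,q)
        m=np.cross(d1,d2);m/=np.linalg.norm(m);N.append(m);D.append(m@o);inf.append((n,K,T,px,len(pr),pr,res,wm))
    u=np.linalg.svd(np.array(N))[2][2] if len(N)>2 else np.cross(N[0],N[1]); u/=np.linalg.norm(u);u*=np.sign(u[2])
    P=np.linalg.lstsq(np.vstack([N,u]),np.append(D,u@np.array(tcp)),rcond=None)[0]
    print("axis",u.round(4),"at tcp",(P-tcp).round(4),[(i[0],round(i[6],2),round(i[7],1)) for i in inf])
    return P,u,inf
if __name__=="__main__":
    P,u,_=meas([("side","s8"),("wrist","w8")],(.6056,.0005,.2703))
    print("lamp end xy",(P-u*.105).round(4))
    im=cv2.imread("pics/t5.png");d=np.load("pics/t5.npz");K,T=d["K"],d["T"]
    print("lens",disc("top",im,K,T,(.6055,.002,.069),.018)[0])
    print(manip.current_tool_pos())
    im=cv2.imread("pics/s8.png"); d=np.load("pics/s8.npz");K,T=d["K"],d["T"]
    for z in np.arange(-.125,-.075,.003):
        c=proj("side",K,T,P+u*z); print(round(z,3),im[int(round(c[1])),int(round(c[0]))],end=" ")
E
python3 m.py
```

```text
axis [-3.1e-03  2.0e-04  1.0e+00] at tcp [-0.0008 -0.     -0.    ] [('side', np.float64(0.08), 6.3), ('wrist', np.float64(0.01), 28.0)]
lamp end xy [6.051e-01 4.000e-04 1.653e-01]
lens [0.60568076 0.00345267]
[0.60551444 0.00109271 0.27023053]
-0.125 [111 109 105] -0.122 [110 108 103] -0.119 [112 110 108] -0.116 [ 97 104 115] -0.113 [ 70  88 119] -0.11 [68 74 89] -0.107 [68 70 69] -0.104 [74 74 74] -0.101 [62 70 71] -0.098 [45 67 77] -0.095 [31 68 90] -0.092 [20 66 91] -0.089 [18 66 88] -0.086 [20 67 90] -0.083 [25 70 92] -0.08 [20 65 89] -0.077 [20 65 89]
```

Run:
```python
from m import *
for n,f,z in(("wrist","w5",.069),("wrist","w5",.043),("wrist","w6",.069)):
    im=cv2.imread(f"pics/{f}.png");d=np.load(f"pics/{f}.npz");print(f,disc(n,im,d["K"],d["T"],(.6055,.002,z),.018 if z>.05 else .045)[:2])
manip.move_l((.6058,.0026,.202),speed=.06); manip.sleep(2)
print(manip.current_tool_pos(),manip.current_time_s(),manip.current_gripper_width(),manip.current_force())
shot("side","s9");shot("wrist","w9");a=shot("top","t9")[0]
P,u,_=meas([("side","s9"),("wrist","w9")],manip.current_tool_pos()); print("lamp",(P-u*.103).round(4))
a=cv2.imread("pics/s9.png")[130:270,200:400]; b=cv2.imread("pics/w9.png")[20:220,180:380]
cv2.imwrite("pics/c9.png",np.hstack([cv2.resize(a,(460,322)),cv2.resize(b,(322,322))]))
```

```text
w5 (array([0.60560155, 0.00185649]), array([37.41362691, 37.56242618]))
w5 (array([0.60162491, 0.00679841]), array([185.96465886, 198.32238555]))
w6 (array([0.60806727, 0.00481141]), array([55.52153662, 82.34962821]))
[0.60580559 0.00258105 0.20200256] 39.3583 0.24218313313233453 [ 0.26749102 -0.43751952 -2.05014127]
axis [2.930e-02 1.000e-04 9.996e-01] at tcp [ 0.0008 -0.     -0.    ] [('side', np.float64(0.26), 7.8), ('wrist', np.float64(0.0), 28.0)]
lamp [0.6036 0.0025 0.099 ]
```

View pics/c9.png

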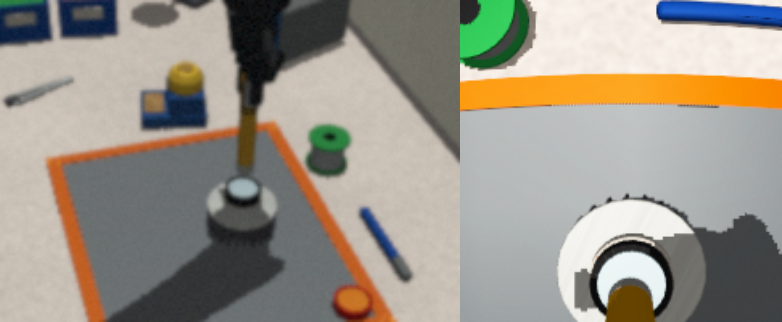

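Run:
```python
from m import *
d=np.load("pics/w9.npz");K,T=d["K"],d["T"];im=cv2.cvtColor(cv2.imread("pics/w9.png"),cv2.COLOR_BGR2GRAY)
t=np.array(manip.current_tool_pos())
for z in range(-80,45,2):
    c=proj("wrist",K,T,t+[.0105,0,z*1e-3]); print(f"{z}:{im[int(round(c[1])),int(round(c[0]))]}",end=" ")
K,T=cam("side");im=cv2.imread("pics/s9.png");print()
for z in range(-140,-84,3):
    c=proj("side",K,T,t+[0,0,z*1e-3]); print(z,im[int(round(c[1])),int(round(c[0]))],end=" ")
```

```text
-80:71 -78:71 -76:70 -74:70 -72:70 -70:70 -68:70 -66:70 -64:71 -62:72 -60:72 -58:70 -56:70 -54:70 -52:71 -50:70 -48:70 -46:71 -44:70 -42:70 -40:71 -38:70 -36:70 -34:71 -32:71 -30:69 -28:71 -26:70 -24:70 -22:71 -20:70 -18:71 -16:71 -14:72 -12:8 -10:24 -8:58 -6:28 -4:36 -2:62 0:24 2:10 4:57 6:24 8:19 10:70 12:41 14:11 16:62 18:43 20:6 22:69 24:9 26:8 28:70 30:71 32:70 34:71 36:70 38:70 40:70 42:48 44:6 
-140 [183 180 161] -137 [182 181 163] -134 [185 181 164] -131 [184 179 163] -128 [184 179 163] -125 [180 178 159] -122 [162 158 142] -119 [105 103  92] -116 [69 68 67] -113 [69 68 67] -110 [73 76 71] -107 [70 73 70] -104 [65 72 75] -101 [50 70 82] -98 [50 70 82] -95 [25 68 88] -92 [16 67 90] -89 [18 69 90] -86 [21 65 88]
```

Run:
```python
from m import *
manip.move_l((.6060,.0024,.205),speed=.03); manip.sleep(1.5)
print(manip.current_tool_pos(),np.abs(manip.current_joint_velocities()).max(),manip.current_gripper_force(),manip.current_time_s())
print(manip.close_job())
```

```text
[0.60600731 0.00237788 0.20499707] 0.0022062386611139103 49.139989614486694 41.2583
the job is handed in; nothing more can be done
None
```

I handed the job in at about 41 s: the board and lens are stacked centred on the heat sink (within about 1 mm by the cameras), and the torch is held upright and still, lamp end about 3 cm above the lens. The one slip was a first board grasp that closed above it (the fingertips sit about 2 cm short of the stated position); I corrected for that, and it did not move the board.

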